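Fit the last quarter-turn stud of a preamp's service cover

ROBOT

A 6-joint arm with a two-finger parallel gripper is mounted at the origin on the work surface. World frame = base frame: x ahead of the robot, y to its left, z up, the work surface at z = 0. Lengths are in m, angles in rad, forces in N, time in s.
With the tool pointing down it reaches from about 0.325 to 0.85 m from the base axis. Payload 4.4 kg.
Tool frame: the origin (TCP) lies midway between the tips of the shut fingers; the grasp point (between the pads) lies 19 mm behind it; x points along the fingers, y is the direction in which the jaws open and shut, and the axes are right-handed (so a half turn about x gives the same grasp; the last joint's range is limited). The gripper opens to 94 mm and grips with 3 to 60 N. Pads are 16 mm wide; open, the fingers measure 119 mm over their backs; the gripper's body (75 mm by 177 mm) begins 78 mm behind the grasp point.
Start: joints at [1.044, 0.207, 1.542, -0, 1.393, -0.15], TCP at [0.211, 0.535, 0.169] pointing down, gripper open.
Joint ranges: [-2.73, 2.73], [-0.86, 2.22], [0.23, 2.46], [-1.11, 4.25], [0.08, 2.63], [-2.82, 2.82]. Speed limits (rad/s): [2.79, 2.79, 3.14, 3.14, 3.14, 3.14].

INTERFACE

Orientations are given as a unit quaternion [w, x, y, z].
In Python, from plant import arm gives the robot as it stands. The module is installed in compiled form; this text tells all that it offers.
- The arm moves only by the tool carry_out, never from a script. Its argument "targets" is a list of rows, each an object of numbers: "wx", "wy", "wz": the turn, a rotation vector about the world's x, y, z in rad; "dx", "dy", "dz": the shift along the world's x, y, z in cm; "jaw": the closure in counts, from 0 (fully open) to 255 (shut). In form: [{"wx": .., "wy": .., "wz": .., "dx": .., "dy": .., "dz": .., "jaw": ..}, ...]. A call has 1 to 8 rows; each row is the pose to reach, as a shift and turn from the pose commanded when the call began; what a row does not reach only later rows make up. A row lasts 1/8 s, in which the tool goes at most 62.5 mm and 10.7 degrees, less where a joint would pass 70% of its speed; a pose out of reach is approached as far as the arm can. A call with a gripper value outside its range is refused whole. The fingers move at their own pace and stop on an object; the grip force is fixed at half the most. Time passes only in rows, so rows that repeat a pose let the fingers close. It gives the time, the measured TCP pose, the force and the opening at its end, in the units of the state.
- arm.get_obs(): the state, without advancing time (a new reading comes with each control period).
- arm.capture(name): name is "side" or "top"; returns (picture, depth): 400x640x3 uint8, blue, green, red; 400x640 float32, m along the optical axis (not along the pixel's ray), 0 where there is no reading.
- arm.get_calibration(name): a dict with "fx", "fy", "cx", "cy" (pixels), "eye" and "rotation" of the camera in the world. Camera axes: x right, y down, z forward; pixel columns grow to the right and rows downward; lengths in m; the calibration is good to about 2 mm. A picture is of the moment at which its call begins. get_calibration takes no time and is no camera call.
- arm.hand_in(): hands the job in, once; it reports no verdict.
The state is a dict: "time": time; "joint_pos": joint angles; "dq": joint speeds; "joint_efforts": joint torques, N m; "tcp_pos": TCP position; "orientation": TCP orientation; "contact_force": force on the tool from outside, world axes, zero at the start; "moment": the same for the moment, N m; "opening": finger opening in m.
Only numpy, scipy, OpenCV 4.12 (cv2) and the standard library are available. Lean on these libraries where they do the work, as an engineer would, in place of code of your own. Each camera call takes 0.05 s, during which the arm holds its last target. There are 200 camera calls.

TASK

Three of the four red wing studs that hold the service cover of the black preamp are locked; fit the fourth. Take it out of its wooden holder, put its foot down through the slot in the empty socket, press it gently down against the spring until it bottoms, turn it a quarter turn clockwise seen from above until it catches, and let go so that it stays locked. Do not force it: never push it hard into the unit, and leave the screwdriver, the vial and the wooden offcut where they are.

Things in the scene. Friction and masses are not known exactly. Their poses are not given: they have to be found in the camera images.
- stud: Loose stud, 64 mm tall, 60 g, same after half a turn. Origin: centre of the foot's underside, z up, x along foot and wing. Foot: steel bar 34 x 10 x 6 mm (x, y, z). Shaft: 9 mm diameter, to z = 38 mm. Wing (the grip, pinch it across y): red, 36 mm (x) by 12 mm (y), z = 38 to 64 mm, white line along its top. Starts upright in the holder.
- holder: Fixed wooden block 90 x 60 x 30 mm (x, y, z), origin at the centre of its underside. The stud stands in a close pocket, 35 x 11 mm and 14 mm deep, in the middle of its top: lift it straight up, by at least 20 mm.
- unit: Fixed black preamp 200 x 260 x 70 mm (x, y, z), origin at the centre of its underside; orange-brown front with knobs at -x, grey cover on top. Three locked red wing studs (wings along y, 38 mm proud of the top) at (-55, 80), (55, -80), (55, 80) mm; empty socket at (-55, -80) mm.
- socket (a point): Centre of the empty socket, level with the unit's top; axes as the unit's. A square well, 42 x 42 mm, pale frame; in it a brass plate 4 mm thick with a slot 38 mm (along x) by 14 mm (y) for the stud's foot, centred on the socket. The plate's top lies 3 to 13 mm below the unit's top: different every time and not measured, feel for it.
- screwdriver: Loose red screwdriver lying on the bench, handle to its -x; origin on its underside. To be left alone.
- vial: Loose clear plastic cup, 44 mm diameter, 70 mm tall; origin at the centre of its underside. To be left alone.
- offcut: Loose pale wooden offcut, 50 x 40 x 35 mm; origin at the centre of its underside. To be left alone.
- lock_mark (a point): Orange dash on the cover, 34 mm from the socket along the unit's y: the locked wing lies in line with it. Inside: the foot meets a sprung plunger 8 mm below the plate's top (3.5 N), hard stop 7.5 mm deeper (9 N). Only in the last 2.5 mm does the foot clear the ribs and turn, 90 deg clockwise from above; walls stop it the other way and about 8 deg beyond. Let go there, it springs up 5 mm: caught.
There are look-alikes about, which are no part of the job. There is more than one size of the holder; the job needs the largest.

How it is judged:
By the outcome, as a careful person would: the job done as asked, in the order asked, and still so for the second after the job is handed in, with the robot touching nothing.
It also fails if it takes over 58 s, if anything falls off the work surface, if the arm or the gripper's body presses on something with over 40 N, if the wrist force passes 120 N, or if a joint passes its speed limit or range.

## Working session

There is one attempt and no reset: what is moved stays moved. The work goes in short steps, Python scripts to look and compute and a tool call to move; the robot and the scene stay as the last step left them, time stands still between calls to the robot, and variables do not carry over. Pictures are saved under pics/ and viewed, about 8 in all and at most 12, crops included, and the job is handed in when it is done.

Besides the shell and the picture viewer there is one more tool, called after "Emit:" as a command line: name --argument value ..., lists and objects as JSON in quotes. carry_out: Moves the arm, as the interface text tells. Its arguments: {"type":"object","properties":{"targets":{"type":"array","items":{"type":"object","properties":{"wx":{"type":"number"},"wy":{"type":"number"},"wz":{"type":"number"},"dx":{"type":"number"},"dy":{"type":"number"},"dz":{"type":"number"},"jaw":{"type":"number"}}}}},"required":["targets"]}

```bash
mkdir -p pics; cat > h.py <<'E'
import numpy as np, cv2
from plant import arm
def cap(n):
    p,d=arm.capture(n); np.savez(f'{n}.npz',p=p,d=d); return p,d
def load(n):
    z=np.load(f'{n}.npz'); return z['p'],z['d']
def ray(n,u,v):
    c=arm.get_calibration(n); R=np.array(c['rotation']).reshape(3,3)
    return np.array(c['eye']), R@np.array([(u-c['cx'])/c['fx'],(v-c['cy'])/c['fy'],1.])
def onz(n,u,v,z):
    e,r=ray(n,u,v); return e+r*(z-e[2])/r[2]
def dep(n,d,u,v):
    e,r=ray(n,u,v); return e+r*d[int(v),int(u)]
def cloud(n,d):
    c=arm.get_calibration(n); R=np.array(c['rotation']).reshape(3,3)
    v,u=np.mgrid[:400,:640]
    P=np.stack([(u-c['cx'])/c['fx'],(v-c['cy'])/c['fy'],np.ones_like(u)],-1)*d[...,None]
    return P@R.T+np.array(c['eye'])
E
python3 - <<'E'
from h import *
for n in('top','side'):
    p,d=cap(n); cv2.imwrite(f'pics/{n}0.png',p)
    print(n,arm.get_calibration(n))
print(arm.get_obs())
E
```

```text
top {'fx': 518.3046286384292, 'fy': 518.3046286384292, 'cx': 314.05533946455483, 'cy': 202.39422221980692, 'eye': array([ 0.45824662, -0.12079601,  1.09344494]), 'rotation': array([ 0.03686915, -0.70110549,  0.71166312, -0.02504729])}
side {'fx': 396.5525572750053, 'fy': 396.5525572750053, 'cx': 323.4855226491686, 'cy': 190.5942280898782, 'eye': array([ 0.45671676, -0.88801491,  0.54479328]), 'rotation': array([-0.49937811,  0.86515328, -0.03425664,  0.03094818])}
{'time': 0.1, 'joint_pos': array([ 1.04449530e+00,  2.07333894e-01,  1.54276532e+00, -1.54378599e-05,
        1.39350013e+00, -1.50533942e-01]), 'dq': array([ 0.00024558, -0.0013917 , -0.00159328,  0.002004  , -0.00117672,
       -0.00013152]), 'joint_efforts': array([-2.09520949e-03, -3.71861851e+01, -2.82295865e+01,  6.98766508e-02,
        3.10543017e-02, -7.23394601e-05]), 'tcp_pos': array([0.2106542 , 0.53418345, 0.16842921]), 'orientation': array([ 0.69443229,  0.13140145,  0.69489324, -0.13274348]), 'contact_force': array([-0.13718705,  0.50789923, -0.3480187 ]), 'moment': array([ 0.05917376, -0.02084641,  0.00235276]), 'opening': 0.09382930001525851}
```

View pics/top0.png

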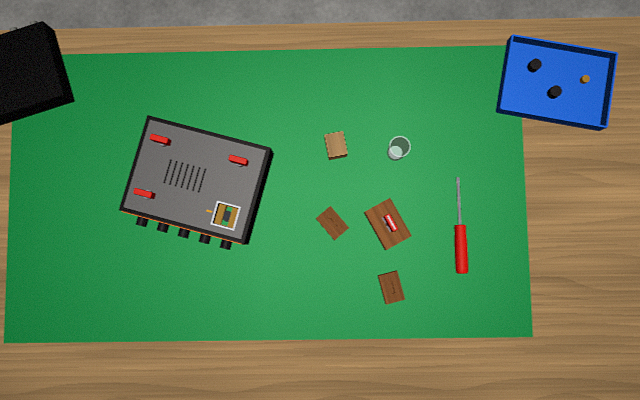

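View pics/side0.png

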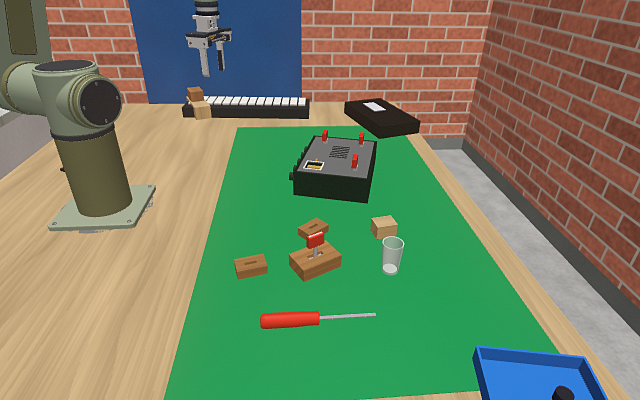

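The top view shows the unit at about (196,180) with its empty socket at (226,215) and the orange dash at (208,211). The stud stands in the largest holder at (389,223). Possible mix-ups are the smaller empty holders at (332,222) and (391,287), the three locked studs at (160,139), (238,160) and (143,193), and the red screwdriver handle at (461,248). I choose the stud at (389,223), and will measure it and check a close crop.

```bash
sed -i "s/R=np.array(c\['rotation'\]).reshape(3,3)/R=Q(c['rotation'])/" h.py
cat >> h.py <<'E'
from scipy.spatial.transform import Rotation as Ro
def Q(q): return Ro.from_quat(np.roll(q,-1)).as_matrix()
def masks(p):
    h=cv2.cvtColor(p,cv2.COLOR_BGR2HSV); H,S,V=h[...,0],h[...,1],h[...,2]
    return ((H<6)|(H>174))&(S>170)&(V>90)
E
python3 - <<'E'
from h import *
for n in('top','side'):
    p,d=load(n); C=cloud(n,d); m=masks(p)
    k,l,s,c=cv2.connectedComponentsWithStats(m.astype(np.uint8))
    for i in range(1,k):
        if s[i,4]<15: continue
        P=C[l==i]; (cc,wh,a)=cv2.minAreaRect(np.argwhere(l==i)[:,::-1].astype(np.float32))
        print(n,s[i,4],c[i].round(1),np.round(wh,1),round(a,1),'P',np.median(P,0).round(4),'zmax',np.percentile(P[:,2],95).round(4))
p,d=load('top');C=cloud('top',d)
# unit top outline: points with z 0.06..0.08 ; holders z .02...035
for nm,lo,hi,roi in(('unit',.055,.08,(100,280,100,260)),('holder',.022,.036,(355,420,190,260)),('h2',.015,.036,(310,352,200,245)),('h3',.015,.036,(370,412,262,310))):
    m=(C[...,2]>lo)&(C[...,2]<hi); u0,u1,v0,v1=roi; M=np.zeros_like(m);M[v0:v1,u0:u1]=m[v0:v1,u0:u1]
    P=C[M][:,:2].astype(np.float32); r=cv2.minAreaRect(P*1000); print(nm,r,np.median(C[M][:,2]))
p2,_=load('side')
a=cv2.resize(p[185:260,185:430],None,fx=3.2,fy=3.2,interpolation=cv2.INTER_CUBIC)
b=cv2.resize(p2[215:285,225:420],None,fx=4,fy=4,interpolation=cv2.INTER_CUBIC)
W=max(a.shape[1],b.shape[1]);o=np.zeros((a.shape[0]+b.shape[0],W,3),np.uint8);o[:a.shape[0],:a.shape[1]]=a;o[a.shape[0]:,:b.shape[1]]=b
cv2.imwrite('pics/crop1.png',o)
E
```

```text
top 105 [158.8 138.3] [17.7  5.8] 15.3 P [0.6751 0.1944 0.107 ] zmax 0.1095
top 107 [237.8 159.3] [18.2  5.8] 15.3 P [0.6311 0.0408 0.1069] zmax 0.1094
top 106 [142.5 192.6] [17.7  5.8] 14.0 P [0.5688 0.2251 0.1069] zmax 0.1103
top 67 [390.6 222.4] [18.1  6.3] 60.3 P [ 0.5066 -0.2542  0.0782] zmax 0.0815
top 555 [460.7 248.9] [47. 12.] 90.0 P [ 0.4519 -0.4022  0.0221] zmax 0.0264
side 55 [324.6 134.7] [11.  5.] 90.0 P [0.569  0.2112 0.1004] zmax 0.1083
side 49 [361.  137.9] [11.  4.] 90.0 P [0.6726 0.1792 0.1016] zmax 0.1083
side 69 [354.4 160.4] [13.  5.] 90.0 P [0.6293 0.0259 0.1028] zmax 0.1082
side 183 [314.9 240.4] [12.2 18.2] 78.7 P [ 0.5058 -0.2616  0.0689] zmax 0.0794
side 844 [289.  319.2] [15.1 57.8] 86.6 P [ 0.4513 -0.4143  0.0215] zmax 0.0256
unit ((599.689208984375, 133.92080688476562), (261.7882995605469, 202.29483032226562), 74.07671356201172) 0.06939017230735556
holder ((506.3183288574219, -255.00628662109375), (89.99114227294922, 60.83306121826172), 27.80453872680664) 0.028752188521721234
h2 ((510.00543212890625, -140.96795654296875), (60.05826187133789, 40.21419906616211), 39.519439697265625) 0.019492471372269726
h3 ((375.97100830078125, -260.09832763671875), (60.828041076660156, 40.43724822998047), 13.673384666442871) 0.019682684308980014
```

View pics/crop1.png

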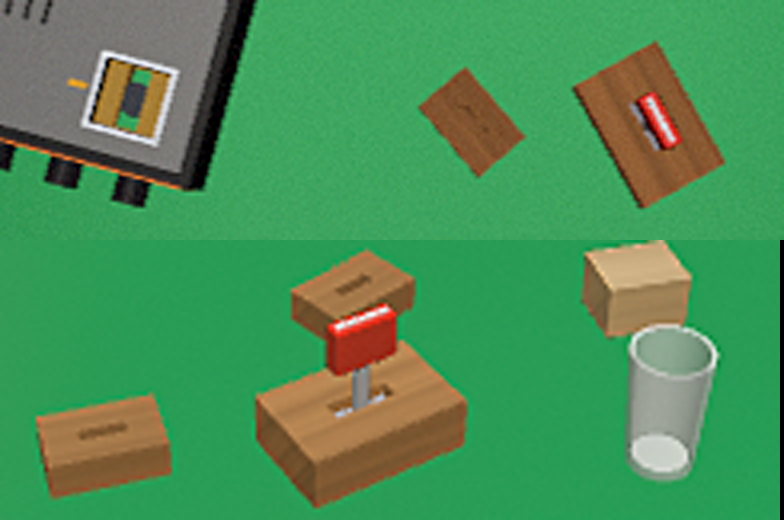

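The crop confirms the choice: the red wing with its white line stands in the big holder, and the two smaller holders are empty. The socket shows a pale frame, brass plate and dark plunger. Next I measure the frame centre in both views.

```bash
python3 - <<'E'
from h import *
for n,roi in(('top',(200,250,190,240)),('side',(295,335,150,180))):
    p,d=load(n); h=cv2.cvtColor(p,cv2.COLOR_BGR2HSV); u0,u1,v0,v1=roi
    m=np.zeros(p.shape[:2],np.uint8); m[v0:v1,u0:u1]=((h[...,2]>170)&(h[...,1]<60))[v0:v1,u0:u1]
    q=np.argwhere(m)[:,::-1]; W=np.array([onz(n,u,v,.07)[:2] for u,v in q])*1000
    print(n,len(q),cv2.minAreaRect(W.astype(np.float32)))
    m[:]=0; m[v0:v1,u0:u1]=((abs(h[...,0].astype(int)-16)<6)&(h[...,1]>180)&(h[...,2]>180))[v0:v1,u0:u1]
    q=np.argwhere(m)[:,::-1]; print('orange',len(q), q.mean(0) if len(q) else 0, onz(n,*q.mean(0),.07) if len(q) else 0)
C=cloud('top',load('top')[1]); 
for (x,y) in((.5248,.0721),):
  D=np.hypot(C[...,0]-x,C[...,1]-y); s=C[D<.019]; print(np.histogram(s[:,2],bins=12))
# white line on stud
for n,(u0,u1,v0,v1) in(('top',(375,405,205,240)),('side',(300,330,228,252))):
    p,d=load(n); h=cv2.cvtColor(p,cv2.COLOR_BGR2HSV); m=np.zeros(p.shape[:2],np.uint8); m[v0:v1,u0:u1]=((h[...,2]>170)&(h[...,1]<110))[v0:v1,u0:u1]
    k,l,s,c=cv2.connectedComponentsWithStats(m)
    for i in range(1,k):
        if s[i,4]>8: print(n,s[i,4],c[i],onz(n,*c[i],.08))
E
```

```text
top 167 ((525.793701171875, 72.36558532714844), (49.73649978637695, 48.9245719909668), 74.12496948242188)
orange 25 [212.72 225.48] [0.50549572 0.09714556 0.07      ]
side 52 ((525.6436157226562, 72.64932250976562), (50.84355545043945, 49.01988983154297), 74.5093994140625)
orange 2 [316.  159.5] [0.53500209 0.10471371 0.07      ]
(array([ 15,   9,   0,   0,   0,   0,   0,   0,   1,  51,  69, 111]), array([-0.00536209,  0.00040125,  0.00616459,  0.01192793,  0.01769127,
        0.02345461,  0.02921795,  0.03498129,  0.04074463,  0.04650797,
        0.05227131,  0.05803465,  0.06379799]))
top 30 [390.86666667 221.83333333] [ 0.50694179 -0.25384026  0.08      ]
side 23 [314.60869565 234.2173913 ] [ 0.50542167 -0.25602891  0.08      ]
```

Emit:
carry_out --targets '[{"dx":29.6,"dy":-78.9,"dz":0,"wz":0.86,"jaw":0},{"dx":29.6,"dy":-78.9,"dz":0,"wz":0.86,"jaw":0},{"dx":29.6,"dy":-78.9,"dz":0,"wz":0.86,"jaw":0},{"dx":29.6,"dy":-78.9,"dz":0,"wz":0.86,"jaw":0},{"dx":29.6,"dy":-78.9,"dz":0,"wz":0.86,"jaw":0},{"dx":29.6,"dy":-78.9,"dz":0,"wz":0.86,"jaw":0},{"dx":29.6,"dy":-78.9,"dz":0,"wz":0.86,"jaw":0},{"dx":29.6,"dy":-78.9,"dz":0,"wz":0.86,"jaw":0}]'

```text
$.targets[0]: bad value
```

Emit:
carry_out --targets '[{"wx":0,"wy":0,"wz":0.86,"dx":29.6,"dy":-78.9,"dz":0,"jaw":0},{"wx":0,"wy":0,"wz":0.86,"dx":29.6,"dy":-78.9,"dz":0,"jaw":0},{"wx":0,"wy":0,"wz":0.86,"dx":29.6,"dy":-78.9,"dz":0,"jaw":0},{"wx":0,"wy":0,"wz":0.86,"dx":29.6,"dy":-78.9,"dz":0,"jaw":0},{"wx":0,"wy":0,"wz":0.86,"dx":29.6,"dy":-78.9,"dz":0,"jaw":0},{"wx":0,"wy":0,"wz":0.86,"dx":29.6,"dy":-78.9,"dz":0,"jaw":0},{"wx":0,"wy":0,"wz":0.86,"dx":29.6,"dy":-78.9,"dz":0,"jaw":0},{"wx":0,"wy":0,"wz":0.86,"dx":29.6,"dy":-78.9,"dz":0,"jaw":0}]'

```text
time: 1.1
tcp_pos: [0.3775, 0.0931, 0.1697]
orientation: [0.687, -0.17, 0.686, 0.17]
contact_force: [1.0, 0.2, 0.0]
opening: 0.0938
```

Emit:
carry_out --targets '[{"wx":0,"wy":0,"wz":0,"dx":12.0,"dy":-32.1,"dz":0,"jaw":0},{"wx":0,"wy":0,"wz":0,"dx":12.0,"dy":-32.1,"dz":0,"jaw":0},{"wx":0,"wy":0,"wz":0,"dx":12.0,"dy":-32.1,"dz":0,"jaw":0},{"wx":0,"wy":0,"wz":0,"dx":12.0,"dy":-32.1,"dz":0,"jaw":0},{"wx":0,"wy":0,"wz":0,"dx":12.0,"dy":-32.1,"dz":0,"jaw":0},{"wx":0,"wy":0,"wz":0,"dx":12.0,"dy":-32.1,"dz":0,"jaw":0},{"wx":0,"wy":0,"wz":0,"dx":12.0,"dy":-32.1,"dz":0,"jaw":0},{"wx":0,"wy":0,"wz":0,"dx":12.0,"dy":-32.1,"dz":0,"jaw":0}]'

```text
time: 2.1
tcp_pos: [0.4967, -0.2249, 0.1691]
orientation: [0.686, -0.169, 0.687, 0.17]
contact_force: [-0.1, 0.6, 0.2]
opening: 0.0939
```

Emit:
carry_out --targets '[{"wx":0,"wy":0,"wz":0,"dx":0,"dy":0,"dz":0,"jaw":0},{"wx":0,"wy":0,"wz":0,"dx":0,"dy":0,"dz":0,"jaw":0}]'

```text
time: 2.35
tcp_pos: [0.4973, -0.2249, 0.17]
orientation: [0.686, -0.17, 0.686, 0.17]
contact_force: [0.5, -0.2, 0.2]
opening: 0.0941
```

```bash
python3 - <<'E'
from h import *
o=arm.get_obs(); print(o['tcp_pos'],o['dq'].round(3),o['joint_pos'].round(3),Q(o['orientation'])[:,:2].round(4).tolist())
E
```

```text
[ 0.49726409 -0.22490524  0.16997671] [-0.004  0.003 -0.005 -0.001 -0.001 -0.   ] [-0.583  0.144  1.613  0.     1.384 -2.64 ] [[0.0002, -0.4668], [-0.0, 0.8844], [-1.0, -0.0001]]
```

Emit:
carry_out --targets '[{"wx":0,"wy":0,"wz":0,"dx":0.9,"dy":-3.0,"dz":0,"jaw":0},{"wx":0,"wy":0,"wz":0,"dx":0.9,"dy":-3.0,"dz":-3,"jaw":0},{"wx":0,"wy":0,"wz":0,"dx":0.9,"dy":-3.0,"dz":-6,"jaw":0},{"wx":0,"wy":0,"wz":0,"dx":0.9,"dy":-3.0,"dz":-9,"jaw":0},{"wx":0,"wy":0,"wz":0,"dx":0.9,"dy":-3.0,"dz":-11,"jaw":0},{"wx":0,"wy":0,"wz":0,"dx":0.9,"dy":-3.0,"dz":-11.9,"jaw":0},{"wx":0,"wy":0,"wz":0,"dx":0.9,"dy":-3.0,"dz":-11.9,"jaw":0},{"wx":0,"wy":0,"wz":0,"dx":0.9,"dy":-3.0,"dz":-11.9,"jaw":0}]'

```text
time: 3.35
tcp_pos: [0.5073, -0.2565, 0.052]
orientation: [0.687, -0.17, 0.686, 0.169]
contact_force: [0.8, 0.7, 0.1]
opening: 0.094
```

```bash
python3 - <<'E'
from h import *
o=arm.get_obs(); print(o['tcp_pos'],o['joint_pos'].round(3),o['contact_force'],o['moment'])
p,d=cap('top');q,e=cap('side')
a=cv2.resize(p[180:270,330:450],None,fx=4,fy=4,interpolation=cv2.INTER_CUBIC)
b=cv2.resize(q[190:290,265:365],None,fx=3.6,fy=3.6,interpolation=cv2.INTER_CUBIC)
cv2.imwrite('pics/grasp.png',cv2.resize(np.hstack([a,b]),None,fx=.95,fy=.95))
E
```

```text
[ 0.50728424 -0.25654358  0.05200928] [-0.62   0.314  1.667 -0.     1.158 -2.676] [0.79014171 0.74715492 0.06083963] [0.05962572 0.01137103 0.01293592]
```

View pics/grasp.png

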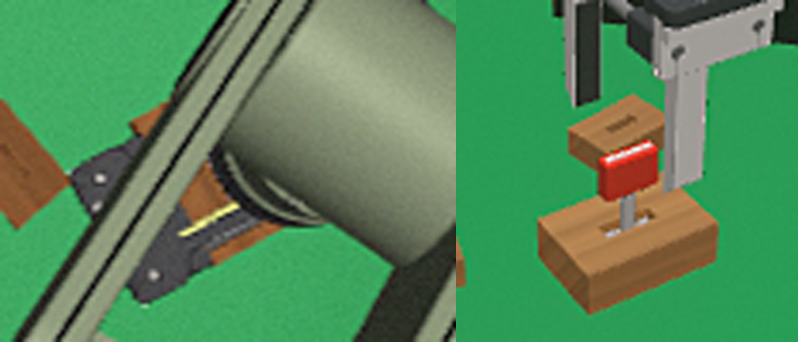

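Emit:
carry_out --targets '[{"wx":0,"wy":0,"wz":0,"dx":-0.1,"dy":0.15,"dz":0,"jaw":0},{"wx":0,"wy":0,"wz":0,"dx":-0.1,"dy":0.15,"dz":0,"jaw":170},{"wx":0,"wy":0,"wz":0,"dx":-0.1,"dy":0.15,"dz":0,"jaw":190},{"wx":0,"wy":0,"wz":0,"dx":-0.1,"dy":0.15,"dz":0,"jaw":205},{"wx":0,"wy":0,"wz":0,"dx":-0.1,"dy":0.15,"dz":0,"jaw":212},{"wx":0,"wy":0,"wz":0,"dx":-0.1,"dy":0.15,"dz":0,"jaw":216}]'

```text
time: 4.2
tcp_pos: [0.5053, -0.2545, 0.0507]
orientation: [0.686, -0.17, 0.687, 0.17]
contact_force: [-0.4, 0.6, 0.3]
opening: 0.0473
```

Emit:
carry_out --targets '[{"wx":0,"wy":0,"wz":0,"dx":0,"dy":0,"dz":0,"jaw":216},{"wx":0,"wy":0,"wz":0,"dx":0,"dy":0,"dz":0,"jaw":216},{"wx":0,"wy":0,"wz":0,"dx":0,"dy":0,"dz":0,"jaw":216},{"wx":0,"wy":0,"wz":0,"dx":0,"dy":0,"dz":0,"jaw":255},{"wx":0,"wy":0,"wz":0,"dx":0,"dy":0,"dz":0,"jaw":255},{"wx":0,"wy":0,"wz":0,"dx":0,"dy":0,"dz":0,"jaw":255}]'

```text
time: 4.95
tcp_pos: [0.5053, -0.2545, 0.0507]
orientation: [0.686, -0.169, 0.686, 0.17]
contact_force: [0.1, 0.2, -0.3]
opening: 0.0007
```

The jaws shut on nothing, so I look at the scene.

```bash
python3 - <<'E'
from h import *
o=arm.get_obs(); print(o['tcp_pos'],o['opening'],Q(o['orientation']).round(3).tolist())
q,e=cap('side')
cv2.imwrite('pics/miss.png',cv2.resize(q[140:300,230:410],None,fx=3.7,fy=3.7,interpolation=cv2.INTER_CUBIC))
c=arm.get_calibration('side');R=Q(c['rotation'])
for nm,P in(('tcp',o['tcp_pos']),('grasp',o['tcp_pos']+[0,0,.019])):
    x=R.T@(P-c['eye']); print(nm,x[0]/x[2]*c['fx']+c['cx'],x[1]/x[2]*c['fy']+c['cy'])
E
```

```text
[ 0.5053493  -0.25450911  0.05074474] 0.0006548655362338526 [[-0.0, -0.465, 0.885], [0.0, 0.885, 0.465], [-1.0, 0.0, -0.0]]
tcp 314.40041474013526 245.57853533846833
grasp 314.47595900701305 237.95376622955885
```

View pics/miss.png

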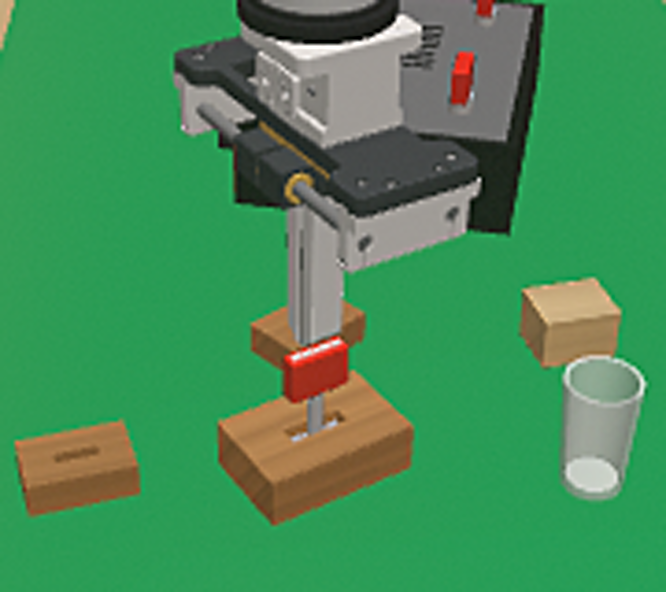

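The stud is untouched and the closed fingers end at crop (315,340), behind or above the wing. I measure their true position from depth.

```bash
python3 - <<'E'
from h import *
q,d=load('side'); C=cloud('side',d)*1000
np.set_printoptions(suppress=True,linewidth=200)
for v in range(205,262,3):
    print(v,[(u,*C[v,u].astype(int),*q[v,u]) for u in (306,310,314,318,322)])
E
```

```text
205 [(306, np.int64(500), np.int64(-16), np.int64(-1), np.uint8(85), np.uint8(161), np.uint8(35)), (310, np.int64(496), np.int64(-255), np.int64(147), np.uint8(143), np.uint8(147), np.uint8(151)), (314, np.int64(502), np.int64(-270), np.int64(157), np.uint8(142), np.uint8(147), np.uint8(149)), (318, np.int64(510), np.int64(-266), np.int64(154), np.uint8(150), np.uint8(155), np.uint8(159)), (322, np.int64(510), np.int64(-336), np.int64(198), np.uint8(119), np.uint8(124), np.uint8(125))]
208 [(306, np.int64(499), np.int64(-34), np.int64(0), np.uint8(83), np.uint8(158), np.uint8(36)), (310, np.int64(496), np.int64(-256), np.int64(142), np.uint8(148), np.uint8(151), np.uint8(156)), (314, np.int64(502), np.int64(-269), np.int64(150), np.uint8(142), np.uint8(147), np.uint8(150)), (318, np.int64(510), np.int64(-265), np.int64(146), np.uint8(149), np.uint8(155), np.uint8(159)), (322, np.int64(510), np.int64(-339), np.int64(194), np.uint8(119), np.uint8(126), np.uint8(127))]
211 [(306, np.int64(499), np.int64(-48), np.int64(0), np.uint8(84), np.uint8(157), np.uint8(35)), (310, np.int64(496), 
[... 7444 characters left out ...]
(131), np.uint8(130)), (318, np.int64(512), np.int64(-261), np.int64(29), np.uint8(84), np.uint8(135), np.uint8(185)), (322, np.int64(520), np.int64(-264), np.int64(31), np.uint8(75), np.uint8(120), np.uint8(167))]
259 [(306, np.int64(487), np.int64(-267), np.int64(28), np.uint8(79), np.uint8(130), np.uint8(179)), (310, np.int64(495), np.int64(-269), np.int64(29), np.uint8(100), np.uint8(138), np.uint8(185)), (314, np.int64(503), np.int64(-270), np.int64(29), np.uint8(72), np.uint8(121), np.uint8(167)), (318, np.int64(511), np.int64(-271), np.int64(29), np.uint8(76), np.uint8(126), np.uint8(173)), (322, np.int64(519), np.int64(-271), np.int64(29), np.uint8(78), np.uint8(128), np.uint8(176))]
```

```bash
python3 - <<'E'
from h import *
q=cv2.imread('pics/side0.png')
c=arm.get_calibration('side');R=Q(c['rotation'])
def pr(P): x=R.T@(P-c['eye']); return (x[:2]/x[2]*c['fx']+[c['cx'],c['cy']]).round(1)
T=np.array([.2107,.5342,.1684]);j=np.array([.367,.93,0])*.053
for dz in(0,.02,.034,.05): print(dz,pr(T+j+[0,0,dz]),pr(T-j+[0,0,dz]))
h=cv2.cvtColor(q,cv2.COLOR_BGR2HSV)
for u in (202,205,208,211,218,221,224): print(u,[int(v) for v in range(55,85) if h[v,u,1]<60])
# closed tip now: pixel of tip for several z
o=arm.get_obs(); 
for dz in(0,.02,.034,.045): print(dz,pr(o['tcp_pos']+[0,0,dz]))
# arm-geometry independent: top view depth of gripper back not informative; fine-depth of side cloud near tip
_,d=load('side');C=cloud('side',d);m=(abs(C[...,0]-.506)<.016)&(abs(C[...,1]+.26)<.014)&(C[...,2]>.081)
p=load('side')[0];hs=cv2.cvtColor(p,cv2.COLOR_BGR2HSV);m&=hs[...,1]<45
print('grey finger z min pct',np.percentile(C[m][:,2],[0,1,3,5]), m.sum(), 'rows',np.argwhere(m)[:,0].max())
E
```

```text
0 [222.6  79.7] [207.2  87.2]
0.02 [222.   74.1] [206.4  81.3]
0.034 [221.5  70.2] [205.9  77.1]
0.05 [221.   65.6] [205.3  72.3]
202 [55, 56, 57, 58, 59, 60, 61, 62, 63, 64, 65, 66, 67, 68, 69, 70, 71, 72, 73]
205 [55, 56, 57, 58, 59, 60, 61, 62, 63, 64, 65, 66, 67, 68, 69, 70, 71, 72, 73, 74, 75, 76]
208 [69, 70, 71, 72, 73, 74, 75, 76]
211 []
218 [55, 56, 57, 58, 61, 62, 63]
221 [55, 56, 57, 58, 59, 60, 61, 62, 63, 64, 65, 66, 67, 68, 69]
224 [65, 66, 67, 68]
0 [314.4 245.6]
0.02 [314.5 237.6]
0.034 [314.6 231.8]
0.045 [314.6 227.2]
grey finger z min pct [0.08116161 0.09167776 0.09531513 0.0974209 ] 573 rows 234
```

Both poses agree: the real fingertips sit about 34 mm above the reported TCP, while xy agrees. I reopen and go down 34 mm further, correcting xy by about 1 mm.

Emit:
carry_out --targets '[{"wx":0,"wy":0,"wz":0,"dx":0.1,"dy":0,"dz":0,"jaw":120},{"wx":0,"wy":0,"wz":0,"dx":0.1,"dy":0,"dz":0,"jaw":120},{"wx":0,"wy":0,"wz":0,"dx":0.1,"dy":0,"dz":0,"jaw":120},{"wx":0,"wy":0,"wz":0,"dx":0.1,"dy":0,"dz":0,"jaw":120},{"wx":0,"wy":0,"wz":0,"dx":0.1,"dy":0,"dz":-0.5,"jaw":120},{"wx":0,"wy":0,"wz":0,"dx":0.1,"dy":0,"dz":-1.0,"jaw":120},{"wx":0,"wy":0,"wz":0,"dx":0.1,"dy":0,"dz":-1.5,"jaw":120},{"wx":0,"wy":0,"wz":0,"dx":0.1,"dy":0,"dz":-1.5,"jaw":120}]'

```text
time: 6.0
tcp_pos: [0.5058, -0.2541, 0.0349]
orientation: [0.686, -0.169, 0.687, 0.17]
contact_force: [0.2, -0.1, -0.6]
opening: 0.0495
```

Emit:
carry_out --targets '[{"wx":0,"wy":0,"wz":0,"dx":0,"dy":0,"dz":-0.5,"jaw":120},{"wx":0,"wy":0,"wz":0,"dx":0,"dy":0,"dz":-1.0,"jaw":120},{"wx":0,"wy":0,"wz":0,"dx":0,"dy":0,"dz":-1.5,"jaw":120},{"wx":0,"wy":0,"wz":0,"dx":0,"dy":0,"dz":-1.9,"jaw":120},{"wx":0,"wy":0,"wz":0,"dx":0,"dy":0,"dz":-1.9,"jaw":120}]'

```text
time: 6.62
tcp_pos: [0.506, -0.2543, 0.0162]
orientation: [0.686, -0.169, 0.687, 0.17]
contact_force: [0.2, 0.4, 0.0]
opening: 0.0497
```

```bash
python3 - <<'E'
from h import *
o=arm.get_obs(); print(o['tcp_pos'],o['opening'],o['contact_force'])
q,e=cap('side')
cv2.imwrite('pics/g2.png',cv2.resize(q[190:290,255:375],None,fx=5,fy=5,interpolation=cv2.INTER_CUBIC))
E
```

```text
[ 0.50598    -0.25427039  0.01621056] 0.04966904402658079 [0.18136456 0.44394113 0.01797675]
```

View pics/g2.png

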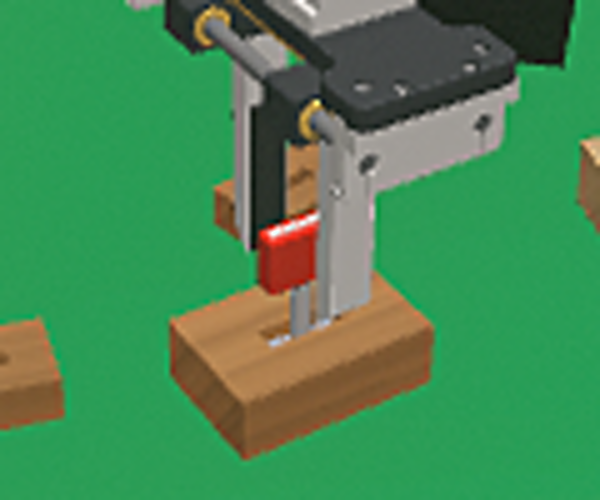

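The fingers now straddle the wing, with the tips just below its lower edge at crop (345,315). Closing.

Emit:
carry_out --targets '[{"wx":0,"wy":0,"wz":0,"dx":0,"dy":0,"dz":0,"jaw":255},{"wx":0,"wy":0,"wz":0,"dx":0,"dy":0,"dz":0,"jaw":255},{"wx":0,"wy":0,"wz":0,"dx":0,"dy":0,"dz":0,"jaw":255},{"wx":0,"wy":0,"wz":0,"dx":0,"dy":0,"dz":0,"jaw":255},{"wx":0,"wy":0,"wz":0,"dx":0,"dy":0,"dz":0,"jaw":255}]'

```text
time: 7.3
tcp_pos: [0.5066, -0.2549, 0.0169]
orientation: [0.687, -0.17, 0.686, 0.169]
contact_force: [-1.2, -1.0, -0.4]
opening: 0.0118
```

Emit:
carry_out --targets '[{"wx":0,"wy":0,"wz":0,"dx":0,"dy":0,"dz":0.5,"jaw":255},{"wx":0,"wy":0,"wz":0,"dx":0,"dy":0,"dz":1.2,"jaw":255},{"wx":0,"wy":0,"wz":0,"dx":0,"dy":0,"dz":2.2,"jaw":255},{"wx":0,"wy":0,"wz":0,"dx":0,"dy":0,"dz":3.5,"jaw":255},{"wx":0,"wy":0,"wz":0,"dx":0,"dy":0,"dz":5.5,"jaw":255},{"wx":0,"wy":0,"wz":0,"dx":0,"dy":0,"dz":8,"jaw":255},{"wx":0,"wy":0,"wz":0,"dx":0,"dy":0,"dz":10.5,"jaw":255},{"wx":0,"wy":0,"wz":0,"dx":0,"dy":0,"dz":10.5,"jaw":255}]'

```text
time: 8.3
tcp_pos: [0.5083, -0.2557, 0.125]
orientation: [0.688, -0.171, 0.685, 0.168]
contact_force: [-0.6, -0.5, -1.9]
opening: 0.0117
```

Emit:
carry_out --targets '[{"wx":0,"wy":0,"wz":-0.1,"dx":0.3,"dy":4,"dz":0,"jaw":255},{"wx":0,"wy":0,"wz":-0.2,"dx":0.6,"dy":9,"dz":0,"jaw":255},{"wx":0,"wy":0,"wz":-0.3,"dx":0.9,"dy":14,"dz":0,"jaw":255},{"wx":0,"wy":0,"wz":-0.42,"dx":1.2,"dy":19,"dz":0,"jaw":255},{"wx":0,"wy":0,"wz":-0.54,"dx":1.5,"dy":24,"dz":0,"jaw":255},{"wx":0,"wy":0,"wz":-0.65,"dx":1.7,"dy":28,"dz":0,"jaw":255},{"wx":0,"wy":0,"wz":-0.73,"dx":1.8,"dy":31,"dz":0,"jaw":255},{"wx":0,"wy":0,"wz":-0.764,"dx":1.9,"dy":32.7,"dz":0,"jaw":255}]'

```text
time: 9.3
tcp_pos: [0.524, 0.0743, 0.1205]
orientation: [0.699, 0.098, 0.701, -0.098]
contact_force: [0.9, -0.0, 0.1]
opening: 0.0117
```

Emit:
carry_out --targets '[{"wx":0,"wy":0,"wz":0,"dx":0,"dy":0,"dz":0,"jaw":255},{"wx":0,"wy":0,"wz":0,"dx":0,"dy":0,"dz":0,"jaw":255},{"wx":0,"wy":0,"wz":0,"dx":0,"dy":0,"dz":0,"jaw":255}]'

```text
time: 9.68
tcp_pos: [0.5252, 0.0716, 0.1215]
orientation: [0.7, 0.099, 0.7, -0.099]
contact_force: [-0.3, 0.1, -0.4]
opening: 0.012
```

```bash
python3 - <<'E'
from h import *
o=arm.get_obs(); R=Q(o['orientation']); print(o['tcp_pos'],o['joint_pos'].round(3),R.round(3).tolist(),np.degrees(np.arctan2(R[1,1],R[0,1])),o['contact_force'],o['moment'])
q,e=cap('side')
cv2.imwrite('pics/s1.png',cv2.resize(q[85:205,265:385],None,fx=5,fy=5,interpolation=cv2.INTER_CUBIC))
E
```

```text
[0.52519729 0.07156313 0.12149343] [-0.028  0.157  1.703 -0.     1.282 -1.318] [[-0.001, 0.277, 0.961], [-0.0, 0.961, -0.277], [-1.0, -0.0, -0.0]] 73.91254887814992 [-0.26842815  0.0532119  -0.40471449] [-0.00251826 -0.01965592 -0.06118259]
```

View pics/s1.png

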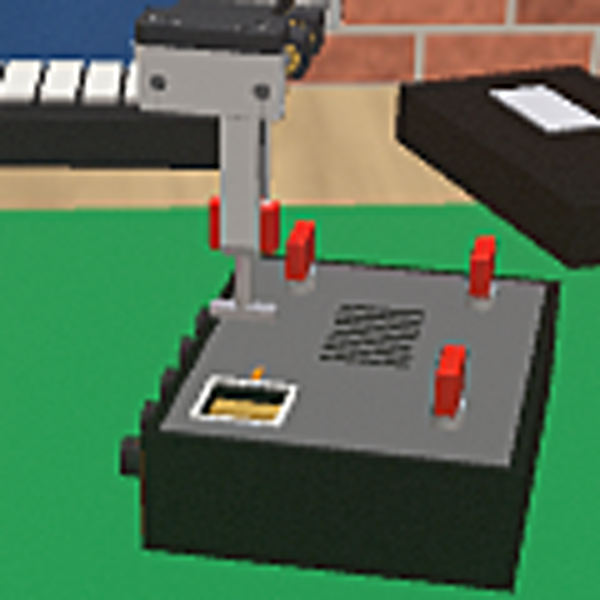

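The picture shows the stud held upright over the unit, foot at crop (215–275,309), with the socket below it at crop (245,400). I measure the foot against the socket.

```bash
python3 - <<'E'
from h import *
q,d=load('side'); C=cloud('side',d)*1000
h=cv2.cvtColor(q,cv2.COLOR_BGR2HSV)
m=np.zeros(h.shape[:2],bool); m[142:152,303:326]=(h[142:152,303:326,2]>135)&(h[142:152,303:326,1]<60)
print(h[140:152,314,2]); 
P=np.argwhere(m); print(P.min(0),P.max(0))
c=C[m]; c=c[(c[:,1]>40)&(c[:,1]<100)]; print(len(c),np.median(c,0),np.percentile(c,[3,97],axis=0))
v,u=P.mean(0); print('z=124 plane',u,v,onz('side',u,v,.124))
from numpy.linalg import norm
for vv in (145,146,147,148): 
  r=[uu for uu in range(300,330) if m[vv,uu]]; print(vv,r[:1],r[-1:], onz('side',(r[0]+r[-1])/2,vv,.124) if r else 0)
E
```

```text
[145 146 147 146 144 141 168 135 136 116 116 117]
[142 307] [148 325]
32 [523.8344579   69.47747188 126.07280407] [[508.35776319  61.88021611 122.29126068]
 [539.12761133  77.99932264 137.63348007]]
z=124 plane 313.6111111111111 145.22222222222223 [0.52625156 0.0794629  0.124     ]
145 [307] [316] [0.52076262 0.08118577 0.124     ]
146 [307] [319] [0.52429018 0.07442909 0.124     ]
147 [307] [319] [0.523851   0.06792494 0.124     ]
148 [314] [314] [0.5260222  0.06136918 0.124     ]
```

Emit:
carry_out --targets '[{"wx":0,"wy":0,"wz":0,"dx":0.04,"dy":0.08,"dz":-1.5,"jaw":255},{"wx":0,"wy":0,"wz":0,"dx":0.04,"dy":0.08,"dz":-3,"jaw":255},{"wx":0,"wy":0,"wz":0,"dx":0.04,"dy":0.08,"dz":-4,"jaw":255},{"wx":0,"wy":0,"wz":0,"dx":0.04,"dy":0.08,"dz":-4.5,"jaw":255},{"wx":0,"wy":0,"wz":0,"dx":0.04,"dy":0.08,"dz":-4.8,"jaw":255},{"wx":0,"wy":0,"wz":0,"dx":0.04,"dy":0.08,"dz":-4.8,"jaw":255}]'

```text
time: 10.48
tcp_pos: [0.5259, 0.0733, 0.0738]
orientation: [0.7, 0.099, 0.7, -0.099]
contact_force: [0.2, -0.2, 0.2]
opening: 0.0119
```

Emit:
carry_out --targets '[{"wx":0,"wy":0,"wz":0,"dx":0,"dy":0,"dz":-0.15,"jaw":255},{"wx":0,"wy":0,"wz":0,"dx":0,"dy":0,"dz":-0.3,"jaw":255},{"wx":0,"wy":0,"wz":0,"dx":0,"dy":0,"dz":-0.45,"jaw":255},{"wx":0,"wy":0,"wz":0,"dx":0,"dy":0,"dz":-0.6,"jaw":255}]'

```text
time: 10.98
tcp_pos: [0.5258, 0.0733, 0.0677]
orientation: [0.7, 0.099, 0.7, -0.099]
contact_force: [0.2, -0.4, -0.5]
opening: 0.0121
```

Emit:
carry_out --targets '[{"wx":0,"wy":0,"wz":0,"dx":0,"dy":-0.05,"dz":-0.1,"jaw":255},{"wx":0,"wy":0,"wz":0,"dx":0,"dy":-0.05,"dz":-0.2,"jaw":255},{"wx":0,"wy":0,"wz":0,"dx":0,"dy":-0.05,"dz":-0.3,"jaw":255}]'

```text
time: 11.35
tcp_pos: [0.5258, 0.0728, 0.0647]
orientation: [0.7, 0.099, 0.7, -0.099]
contact_force: [0.1, -0.0, -0.1]
opening: 0.012
```

Emit:
carry_out --targets '[{"wx":0,"wy":0,"wz":0,"dx":0,"dy":0,"dz":-0.1,"jaw":255},{"wx":0,"wy":0,"wz":0,"dx":0,"dy":0,"dz":-0.2,"jaw":255},{"wx":0,"wy":0,"wz":0,"dx":0,"dy":0,"dz":-0.3,"jaw":255}]'

```text
time: 11.72
tcp_pos: [0.5258, 0.0728, 0.0617]
orientation: [0.7, 0.099, 0.7, -0.099]
contact_force: [-0.2, -0.2, -0.2]
opening: 0.0117
```

Emit:
carry_out --targets '[{"wx":0,"wy":0,"wz":0,"dx":0,"dy":0,"dz":-0.1,"jaw":255},{"wx":0,"wy":0,"wz":0,"dx":0,"dy":0,"dz":-0.2,"jaw":255}]'

```text
time: 11.98
tcp_pos: [0.5258, 0.0728, 0.0597]
orientation: [0.7, 0.099, 0.7, -0.099]
contact_force: [-0.1, 0.4, -0.5]
opening: 0.0119
```

Emit:
carry_out --targets '[{"wx":0,"wy":0,"wz":0,"dx":0,"dy":0,"dz":-0.1,"jaw":255},{"wx":0,"wy":0,"wz":0,"dx":0,"dy":0,"dz":-0.2,"jaw":255}]'

```text
time: 12.22
tcp_pos: [0.5258, 0.0728, 0.0577]
orientation: [0.7, 0.099, 0.7, -0.099]
contact_force: [-0.5, -0.5, -1.7]
opening: 0.0117
```

Emit:
carry_out --targets '[{"wx":0,"wy":0,"wz":0,"dx":0,"dy":0,"dz":-0.1,"jaw":255},{"wx":0,"wy":0,"wz":0,"dx":0,"dy":0,"dz":-0.2,"jaw":255}]'

```text
time: 12.48
tcp_pos: [0.5258, 0.0728, 0.0557]
orientation: [0.7, 0.099, 0.7, -0.099]
contact_force: [-0.6, 0.4, -0.5]
opening: 0.0118
```

Emit:
carry_out --targets '[{"wx":0,"wy":0,"wz":0,"dx":0,"dy":0,"dz":-0.1,"jaw":255},{"wx":0,"wy":0,"wz":0,"dx":0,"dy":0,"dz":-0.2,"jaw":255}]'

```text
time: 12.72
tcp_pos: [0.5257, 0.0727, 0.0537]
orientation: [0.7, 0.099, 0.7, -0.099]
contact_force: [-0.6, 0.6, -0.6]
opening: 0.0121
```

Emit:
carry_out --targets '[{"wx":0,"wy":0,"wz":0,"dx":0,"dy":0,"dz":-0.1,"jaw":255},{"wx":0,"wy":0,"wz":0,"dx":0,"dy":0,"dz":-0.2,"jaw":255}]'

```text
time: 12.98
tcp_pos: [0.5258, 0.0727, 0.0522]
orientation: [0.7, 0.099, 0.7, -0.099]
contact_force: [-2.1, -0.1, 3.2]
opening: 0.0113
```

Emit:
carry_out --targets '[{"wx":0,"wy":0,"wz":0,"dx":0,"dy":0,"dz":-0.1,"jaw":255},{"wx":0,"wy":0,"wz":0,"dx":0,"dy":0,"dz":-0.2,"jaw":255}]'

```text
time: 13.22
tcp_pos: [0.5259, 0.0727, 0.0501]
orientation: [0.7, 0.099, 0.7, -0.099]
contact_force: [-2.0, 0.2, 5.0]
opening: 0.012
```

Emit:
carry_out --targets '[{"wx":0,"wy":0,"wz":0,"dx":0,"dy":0,"dz":-0.1,"jaw":255},{"wx":0,"wy":0,"wz":0,"dx":0,"dy":0,"dz":-0.2,"jaw":255}]'

```text
time: 13.48
tcp_pos: [0.5259, 0.0727, 0.0481]
orientation: [0.7, 0.099, 0.7, -0.099]
contact_force: [-2.2, -0.3, 6.2]
opening: 0.0118
```

Emit:
carry_out --targets '[{"wx":0,"wy":0,"wz":0,"dx":0,"dy":0,"dz":-0.1,"jaw":255},{"wx":0,"wy":0,"wz":0,"dx":0,"dy":0,"dz":-0.2,"jaw":255}]'

```text
time: 13.72
tcp_pos: [0.5259, 0.0728, 0.0464]
orientation: [0.7, 0.099, 0.7, -0.099]
contact_force: [-2.8, 0.3, 7.7]
opening: 0.012
```

Emit:
carry_out --targets '[{"wx":0,"wy":0,"wz":0,"dx":0,"dy":0,"dz":-0.06,"jaw":255},{"wx":0,"wy":0,"wz":0,"dx":0,"dy":0,"dz":-0.1,"jaw":255}]'

```text
time: 13.98
tcp_pos: [0.5259, 0.0728, 0.0455]
orientation: [0.7, 0.099, 0.7, -0.099]
contact_force: [-2.6, 0.1, 8.3]
opening: 0.0116
```

Emit:
carry_out --targets '[{"wx":0,"wy":0,"wz":0,"dx":0,"dy":0,"dz":-0.05,"jaw":255},{"wx":0,"wy":0,"wz":0,"dx":0,"dy":0,"dz":-0.05,"jaw":255}]'

```text
time: 14.22
tcp_pos: [0.526, 0.0728, 0.0453]
orientation: [0.7, 0.099, 0.7, -0.099]
contact_force: [-3.5, 0.8, 9.7]
opening: 0.0118
```

Emit:
carry_out --targets '[{"wx":0,"wy":0,"wz":0,"dx":0,"dy":0,"dz":-0.05,"jaw":255},{"wx":0,"wy":0,"wz":0,"dx":0,"dy":0,"dz":-0.05,"jaw":255}]'

```text
time: 14.48
tcp_pos: [0.5261, 0.0727, 0.0453]
orientation: [0.7, 0.098, 0.7, -0.099]
contact_force: [-3.2, -0.3, 12.3]
opening: 0.012
```

Bottomed at 0.0453. Now the clockwise turn, easing off 0.5 mm.

Emit:
carry_out --targets '[{"wx":0,"wy":0,"wz":0,"dx":0,"dy":0,"dz":0.05,"jaw":255},{"wx":0,"wy":0,"wz":-0.08,"dx":0,"dy":0,"dz":0.05,"jaw":255},{"wx":0,"wy":0,"wz":-0.16,"dx":0,"dy":0,"dz":0.05,"jaw":255},{"wx":0,"wy":0,"wz":-0.25,"dx":0,"dy":0,"dz":0.05,"jaw":255}]'

```text
time: 14.98
tcp_pos: [0.5277, 0.0727, 0.0458]
orientation: [0.684, 0.186, 0.681, -0.186]
contact_force: [-0.8, -0.8, 7.5]
opening: 0.0116
```

```bash
python3 - <<'E'
from h import *
o=arm.get_obs();print(o['tcp_pos'],o['moment'],o['contact_force'])
E
```

```text
[0.52767634 0.07269895 0.04575043] [-0.01503177  0.23511259  0.01333816] [-0.84045717 -0.7891863   7.54743997]
```

Emit:
carry_out --targets '[{"wx":0,"wy":0,"wz":-0.1,"dx":0,"dy":0,"dz":0,"jaw":255},{"wx":0,"wy":0,"wz":-0.2,"dx":0,"dy":0,"dz":0,"jaw":255},{"wx":0,"wy":0,"wz":-0.3,"dx":0,"dy":0,"dz":0,"jaw":255},{"wx":0,"wy":0,"wz":-0.4,"dx":0,"dy":0,"dz":0,"jaw":255},{"wx":0,"wy":0,"wz":-0.5,"dx":0,"dy":0,"dz":0,"jaw":255},{"wx":0,"wy":0,"wz":-0.6,"dx":0,"dy":0,"dz":0,"jaw":255}]'

```text
time: 15.72
tcp_pos: [0.5286, 0.0725, 0.0461]
orientation: [0.598, 0.38, 0.595, -0.379]
contact_force: [-0.3, -0.6, 7.5]
opening: 0.0119
```

```bash
python3 - <<'E'
from h import *
o=arm.get_obs();R=Q(o['orientation']);print(o['tcp_pos'],o['moment'],np.degrees(np.arctan2(R[1,1],R[0,1])))
E
```

```text
[0.52857292 0.07253795 0.04607747] [-0.12907664  0.02657346 -0.00710339] 25.07983791001904
```

Emit:
carry_out --targets '[{"wx":0,"wy":0,"wz":-0.1,"dx":-0.05,"dy":0,"dz":0,"jaw":255},{"wx":0,"wy":0,"wz":-0.2,"dx":-0.1,"dy":0,"dz":0,"jaw":255},{"wx":0,"wy":0,"wz":-0.3,"dx":-0.15,"dy":0,"dz":0,"jaw":255},{"wx":0,"wy":0,"wz":-0.4,"dx":-0.2,"dy":0,"dz":0,"jaw":255},{"wx":0,"wy":0,"wz":-0.5,"dx":-0.2,"dy":0,"dz":0,"jaw":255},{"wx":0,"wy":0,"wz":-0.6,"dx":-0.2,"dy":0,"dz":0,"jaw":255},{"wx":0,"wy":0,"wz":-0.68,"dx":-0.2,"dy":0,"dz":0,"jaw":255},{"wx":0,"wy":0,"wz":-0.73,"dx":-0.2,"dy":0,"dz":0,"jaw":255}]'

```text
time: 16.73
tcp_pos: [0.5269, 0.0726, 0.0462]
orientation: [0.424, 0.569, 0.421, -0.565]
contact_force: [0.2, -0.0, 7.2]
opening: 0.0116
```

```bash
python3 - <<'E'
from h import *
o=arm.get_obs();R=Q(o['orientation']);print(o['tcp_pos'],o['moment'],o['contact_force'],np.degrees(np.arctan2(R[1,1],R[0,1])))
E
```

```text
[0.52690111 0.07255847 0.046208  ] [-0.17089996  0.03531778  0.01152966] [ 0.21329777 -0.02701722  7.20190299] -16.66095127862721
```

Emit:
carry_out --targets '[{"wx":0,"wy":0,"wz":0,"dx":0,"dy":0,"dz":0.1,"jaw":255},{"wx":0,"wy":0,"wz":0,"dx":0,"dy":0,"dz":0.2,"jaw":255},{"wx":0,"wy":0,"wz":0,"dx":0,"dy":0,"dz":0.3,"jaw":255},{"wx":0,"wy":0,"wz":0,"dx":0,"dy":0,"dz":0.3,"jaw":255}]'

```text
time: 17.23
tcp_pos: [0.5268, 0.0726, 0.0489]
orientation: [0.424, 0.569, 0.421, -0.565]
contact_force: [1.2, -0.2, 5.7]
opening: 0.0118
```

```bash
python3 - <<'E'
from h import *
o=arm.get_obs();R=Q(o['orientation']);print(o['tcp_pos'],o['moment'],o['contact_force'],np.degrees(np.arctan2(R[1,1],R[0,1])))
q,e=cap('side')
cv2.imwrite('pics/s2.png',cv2.resize(q[85:205,265:385],None,fx=5,fy=5,interpolation=cv2.INTER_CUBIC))
E
```

```text
[0.52684574 0.07259211 0.04889968] [-0.12586467 -0.15736153 -0.02168451] [ 1.18454072 -0.16028408  5.67160252] -16.56209742221658
```

View pics/s2.png

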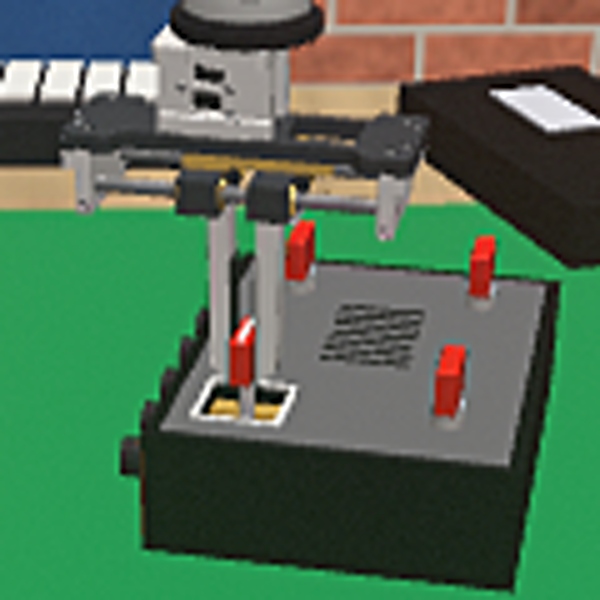

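The wing now points along the unit's y, with the shaft in the slot at crop (245,400) and the fingers on both sides. I release, then back off upward.

Emit:
carry_out --targets '[{"wx":0,"wy":0,"wz":0,"dx":0,"dy":0,"dz":0,"jaw":150},{"wx":0,"wy":0,"wz":0,"dx":0,"dy":0,"dz":0,"jaw":150},{"wx":0,"wy":0,"wz":0,"dx":0,"dy":0,"dz":0,"jaw":150},{"wx":0,"wy":0,"wz":0,"dx":0,"dy":0,"dz":0,"jaw":150},{"wx":0,"wy":0,"wz":0,"dx":0,"dy":0,"dz":2,"jaw":150},{"wx":0,"wy":0,"wz":0,"dx":0,"dy":0,"dz":5,"jaw":150},{"wx":0,"wy":0,"wz":0,"dx":0,"dy":0,"dz":9,"jaw":150},{"wx":0,"wy":0,"wz":0,"dx":0,"dy":0,"dz":12,"jaw":150}]'

```text
time: 18.27
tcp_pos: [0.5242, 0.0728, 0.1689]
orientation: [0.423, 0.567, 0.423, -0.566]
contact_force: [0.4, -0.3, 0.2]
opening: 0.0389
```

Emit:
carry_out --targets '[{"wx":0,"wy":0,"wz":0,"dx":0,"dy":-5,"dz":2,"jaw":150},{"wx":0,"wy":0,"wz":0,"dx":0,"dy":-10,"dz":4,"jaw":150},{"wx":0,"wy":0,"wz":0,"dx":0,"dy":-15,"dz":6,"jaw":150},{"wx":0,"wy":0,"wz":0,"dx":0,"dy":-20,"dz":6,"jaw":150},{"wx":0,"wy":0,"wz":0,"dx":0,"dy":-25,"dz":6,"jaw":150},{"wx":0,"wy":0,"wz":0,"dx":0,"dy":-25,"dz":6,"jaw":150}]'

```text
time: 19.02
tcp_pos: [0.5233, -0.1804, 0.2269]
orientation: [-0.421, -0.568, -0.421, 0.568]
contact_force: [0.3, 0.9, 0.1]
opening: 0.0388
```

```bash
python3 - <<'E'
from h import *
p,d=cap('top');C=cloud('top',d)
m=masks(p);k,l,s,c=cv2.connectedComponentsWithStats(m.astype(np.uint8))
for i in range(1,k):
    if s[i,4]<15: continue
    P=C[l==i]; r=cv2.minAreaRect((P[:,:2]*1000).astype(np.float32)); r2=cv2.minAreaRect(np.argwhere(l==i)[:,::-1].astype(np.float32))
    print(s[i,4],c[i].round(1),np.round(r[0],1),np.round(r[1],1),round(r[2],1),'img',round(r2[2],1),'ztop',np.percentile(P[:,2],90).round(4))
q,_=cap('side'); print(arm.get_obs()['tcp_pos'],arm.get_obs()['contact_force'])
a=cv2.resize(p[100:260,100:300],None,fx=3.5,fy=3.5,interpolation=cv2.INTER_CUBIC)
cv2.imwrite('pics/f.png',cv2.resize(np.hstack([p[100:300,100:500],q[100:300,240:440]]),(798,266)))
E
```

```text
106 [158.8 138.3] [674.9 194.8] [35.3 11.8] 74.8 img 15.3 ztop 0.1089
107 [237.8 159.3] [631.   41.6] [35.5 11.4] 72.9 img 15.3 ztop 0.1087
108 [142.6 192.6] [569.1 225.2] [35.  11.2] 75.0 img 14.0 ztop 0.1087
67 [221.2 213.5] [526.7  72.9] [35.  11.6] 72.5 img 16.7 ztop 0.1149
554 [460.6 248.8] [ 452.8 -268.1] [ 96.4 294.5] 0.2 img 90.0 ztop 0.0256
[ 0.52344535 -0.17717357  0.2268045 ] [-0.27380153  0.38118027 -0.65268041]
```

View pics/f.png

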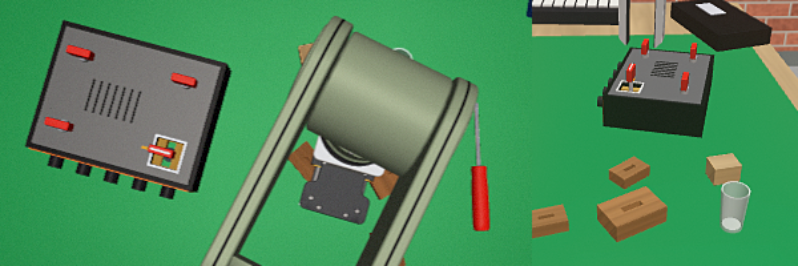

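The top of the wing is at about 0.1145, which matches bottom + 5 mm (0.1143); uncaught it would be near 0.117. Its angle is in line with the dash, so I hand in.

```bash
python3 -c "
from plant import arm; print(arm.hand_in())"
```

```text
the job is handed in; nothing more can be done
None
```

The fourth stud is fitted and looks locked, and I handed the job in at about 19 s of the 58 s allowed. I lifted it out of the largest holder, put its foot through the slot, and pressed it to the stop, with at most about 12 N read between moves. I then turned it about 90° clockwise, eased it up 3 mm and let go.

**Last checks**
- **Caught:** the wing's top was at about 0.1149 m. The caught position should give 0.1143 m, and an uncaught stud about 0.117 m. The gap is only about 2 mm, so this points to a catch but does not prove it. I did not tug on the stud.
- **Lined up:** the wing lies at 72.5°, against about 74° for the unit and the other wings. It is centred within about 1.5 mm of the socket and in line with the orange dash.
- **Left alone:** the screwdriver's handle is where it was in the top view, and the vial and offcut look unmoved in the side view. The gripper is clear of everything.

**What disagreed**
- **Tool height:** the reported TCP sat about 34 mm lower than the real fingertips. The first grasp closed above the wing, touching nothing, and I corrected it from the depth image.
- **Sideways drift:** the reported x drifted up to about 2.6 mm during the turn. Side forces stayed small, and I steered it back.

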